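# Shut off the interlocked switch box of the candle display

## Robot

A 6-joint arm with a two-finger parallel gripper is mounted at the origin on a cart in front of the work surface, level with it; the furniture and walls round the work are solid. World frame = base frame: x ahead of the robot, y to its left, z up, the work surface at z = 0. Lengths are in m, angles in rad, forces in N, time in s.
With the tool pointing down it reaches from about 0.325 to 0.925 m from the base axis. Payload 3.1 kg.
Tool frame: the origin (TCP) lies midway between the tips of the shut fingers; the grasp point (between the pads) lies 19 mm behind it (robot.grasp_offset is the z of the grasp point in the tool frame, in m); z points along the fingers, y is the direction in which the jaws open and shut (so a half turn about z gives the same grasp; the last joint's range is limited). The gripper opens to 85 mm and grips with 20 to 120 N. Pads are 22 mm wide; open, the fingers measure 114 mm over their backs; the gripper's body (76 mm by 85 mm) begins 54 mm behind the grasp point. The pads swing forward as they close: fully open they stand 13 mm farther back than shut.
Start: joints at [-1.326, 0.217, 1.613, -0, 1.311, -0.112], TCP at [0.218, -0.586, 0.209] pointing down, gripper open.
Joint ranges: [-2.75, 2.75], [-0.78, 2.1], [0.31, 2.55], [-1.13, 4.27], [0.13, 2.63], [-2.58, 2.58]. Speed limits (rad/s): [2.79, 2.79, 3.14, 3.14, 3.14, 3.14].

## Interface

Orientations are given as a unit quaternion [w, x, y, z].
In Python, from cell import robot, cams gives the robot as it stands.
- The arm moves only by the shell command python3 -m pendant 'ROWS' [FORCE]. ROWS is JSON, a list of rows, each a list of 3 entries, a list of its own where there are three numbers: the shift along the tool's x, y, z as a fraction of full scale, then the turn, a rotation vector about the tool's x, y, z as a fraction of full scale, then the closure in counts, from 0 (fully open) to 255 (shut). A call has 1 to 20 rows; each row is the pose to reach, as a shift and turn from the pose measured when the call began, along the tool's axes at that moment, turning the shorter way round; what a row does not reach only later rows make up. Full scale, the value 1, is 0.5 m for a shift and pi rad for a turn. A row lasts 1/8 s, in which the tool goes at most 62.5 mm and 10.7 degrees, less where a joint would pass 70% of its speed; a pose out of reach is approached as far as the arm can. A call with a number of a shift or a turn outside -1 to 1 is refused whole. A call with a gripper value outside its range is refused whole. The fingers move at their own pace and stop on an object; FORCE is the grip in N (left out, the last holds). Time passes only in rows, so rows that repeat a pose let the fingers close. It gives the time, the measured TCP pose, the force and the opening at its end, in the units of the state.
- robot.get_state(): the state, without advancing time (a new reading comes with each control period).
- cams.camera(name): name is "scene" or "top" or "wrist"; returns the picture (420x560x3 uint8, red, green, blue); there is no depth.
- cams.camera_model(name): a dict with "fx", "fy", "cx", "cy" (pixels), "R" (3x3) and "t" (3): a world point X has camera coordinates R X + t; the wrist camera has in their place "T_tool_cam" (4x4, takes a point from camera to tool coordinates, whose origin is the TCP and whose axes are the flange's). Camera axes: x right, y down, z forward; pixel columns grow to the right and rows downward; lengths in m; the calibration is good to about 2 mm. A picture is of the moment at which its call begins: read the wrist's pose just before it. camera_model takes no time and is no camera call.
- robot.close_job(): hands the job in, once; it reports no verdict.
The state is a dict: "time_s": time; "joints": joint angles; "joint_vel": joint speeds; "tau": joint torques, N m; "tool_pos": TCP position; "tool_rot": TCP orientation; "force": force on the tool from outside, world axes, zero at the start; "moment": the same for the moment, N m; "finger_gap": opening from 0.0 (shut) to 1.0 (fully open).
Only numpy, scipy, OpenCV 4.12 (cv2) and the standard library are available. Lean on these libraries where they do the work, as an engineer would, in place of code of your own. Each camera call takes 0.05 s, during which the arm holds its last target.

## Task

Shut off the supply of the candle display for the night: push all three levers of the grey switch box right over, from leaning towards its front to leaning towards its back. An interlock inside lets them go only one after the other, in an order that is not marked and differs from box to box, so feel which lever is free and never force one that is blocked. Leave the things standing around where they are.

Things in the scene. Friction and masses are not known exactly. Their poses are not given: they have to be found in the camera images.
- switch_box: grey steel switch box fixed on the table, 104 mm deep (its x), 200 wide (y), 66 high, dark cover strip on its front face, conduit at its back; origin: centre of its underside, x points from front to back, y to its left, z up. Three equal levers stand in slots in its top at y = +58, 0, -58 mm. More than 22 N on the box or its levers is forcing it.
- lever_left (a joint): angle of the left lever (y = +58 mm in the box), rad: 0 = on, leaning to the front; 0.4 = upright; 0.8 = off, fully over to the back
- lever_middle (a joint): angle of the middle lever (y = 0 in the box), rad: 0 = on, leaning to the front; 0.4 = upright; 0.8 = off, fully over to the back
- lever_right (a joint): angle of the right lever (y = -58 mm in the box), rad: 0 = on, leaning to the front; 0.4 = upright; 0.8 = off, fully over to the back
- lever_left_grip (a point): centre of the left lever's polished black round grip, 20 mm thick, 38 mm long, on a flat steel blade. Levers turn about a line along the box's y at its x = 0, z = 55 mm; grip centre 82 mm from it. On: leans 0.4 rad to the front, grip centre at box x = -32, z = 131 mm. Off: leans to the back, x = +32, z = 131. Top of a lever at most 157 mm above the table. All start on.
- lever_middle_grip (a point): centre of the middle lever's grip. How a free lever feels: an over-centre spring resists with about 4 N at the grip at the start, ever less up to upright; beyond upright it snaps over to off by itself and stays. The hidden interlock frees one lever at first; when that one is fully over, a second; then the third. Which is which is drawn anew each time and cannot be seen.
- lever_right_grip (a point): centre of the right lever's grip. How a blocked lever feels: it gives about 6 to 10 mm at the grip, then goes hard, and springs back to on when let go. The two loads must be off before their supply: that is what the interlock sees to; the levers look alike.
- wax_tin: bystander: flat closed golden tin, 61 x 88 x 22 mm, lying on the table well to the left of the box; origin at the centre of its underside
- card_box: bystander: flat clear box of scent cards, 65 x 92 x 19 mm, lying on the table left of the box; origin at the centre of its underside
- tester_jar: bystander: open tester candle in a glass, 67 mm across and 74 mm tall, standing behind the box to its right; origin at the centre of its underside
- lidded_jar: bystander: candle jar with a flat lid, 69 mm across and 82 mm tall, standing on the left half of the table; origin at the centre of its underside

How it is judged:
At the end, for the whole second after the job is handed in: all three levers stand off, fully over to the back (within 0.06 rad of the end of their swing), and at rest (value of joint each of lever_left, lever_middle, lever_right above 0.74 rad and velocity of joint each of lever_left, lever_middle, lever_right below 0.1 rad/s); the robot touches nothing.
It fails at once if a lever or the box is forced: the robot presses on the switch box or its levers with more than 22 N (contact force between any of the fingers, the arm and switch_box above 22 N).
It fails at once if a bystander is moved by more than 20 mm (distance of any of wax_tin, card_box, tester_jar, lidded_jar from where it was at the start of the episode above 0.02 m).
It also fails if it takes over 58 s, if anything falls off the work surface, if the arm or the gripper's body presses on something with over 40 N, if the wrist force passes 120 N, or if a joint passes its speed limit or range.

## Working session

There is one attempt and no reset: what is moved stays moved. The work goes in short steps, Python scripts to look and compute and a shell command to move; the robot and the scene stay as the last step left them, time stands still between calls to the robot, and variables do not carry over. Pictures are saved under pics/ and viewed, and the job is handed in when it is done.

```bash
mkdir -p pics; ls
python3 - <<'E'
from cell import robot,cams
import cv2
s=robot.get_state();print(s)
for n in("scene","top"):
    cv2.imwrite(f"pics/{n}0.png",cams.camera(n)[:,:,::-1]);print(n,cams.camera_model(n))
print(cams.camera_model("wrist"))
E
```

```text
pics
{'time_s': 0.0, 'joints': array([-1.32619869e+00,  2.17802062e-01,  1.61497222e+00,  3.01024484e-05,
        1.31126412e+00, -1.12191023e-01]), 'joint_vel': array([-0.00098985,  0.00019265, -0.00085194,  0.00086312,  0.00034892,
       -0.0004758 ]), 'tau': array([ 9.25879103e-04, -3.96841300e+01, -3.03851366e+01,  8.95496396e-05,
        9.54860559e-03, -5.04765254e-06]), 'tool_pos': array([ 0.21811202, -0.58476579,  0.20741872]), 'tool_rot': array([-1.22115470e-03,  9.84129839e-01,  1.77445665e-01, -6.63884460e-05]), 'force': array([ 0.23813647,  0.92176292, -0.40140268]), 'moment': array([-0.04240604, -0.01383455,  0.01594525]), 'finger_gap': 0.997738280704758}
scene {'fx': 432.0816132958721, 'fy': 432.0816132958721, 'cx': 270.9095169924923, 'cy': 211.839368489065, 'R': array([[-0.88607852, -0.46343209,  0.0097755 ],
       [-0.28961214,  0.53702371, -0.79229436],
       [ 0.36192495, -0.70486611, -0.61006073]]), 't': array([0.45758199, 0.25736399, 1.13111374])}
top {'fx': 502.3562398730679, 'fy': 502.3562398730679, 'cx': 282.66693586489987, 'cy': 207.1279058220203, 'R': array([[-0.02325836, -0.99963128,  0.01401289],
       [-0.99714499,  0.02218873, -0.07217707],
       [ 0.07183952, -0.01565161, -0.99729339]]), 't': array([-0.05522753,  0.56364971,  1.62201024])}
{'fx': 341.8293270203483, 'fy': 341.8293270203483, 'cx': 277.24468262119166, 'cy': 210.72744581045106, 'T_tool_cam': array([[ 9.41512071e-04, -9.51809863e-01, -3.06687297e-01,
         7.89487543e-02],
       [ 9.99999455e-01,  1.03447605e-03, -1.40576241e-04,
        -8.18746835e-04],
       [ 4.51062516e-04, -3.06686998e-01,  9.51810318e-01,
        -1.64777372e-01],
       [ 0.00000000e+00,  0.00000000e+00,  0.00000000e+00,
         1.00000000e+00]])}
```

View pics/scene0.png

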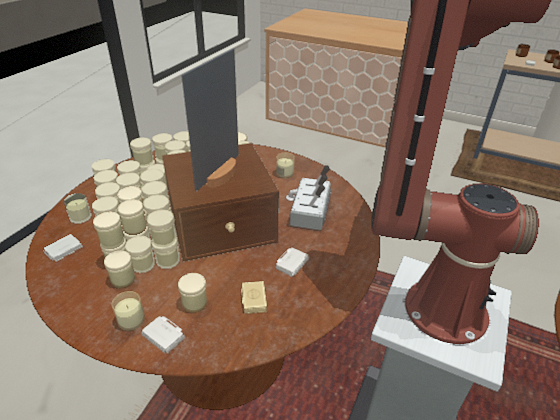

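View pics/top0.png

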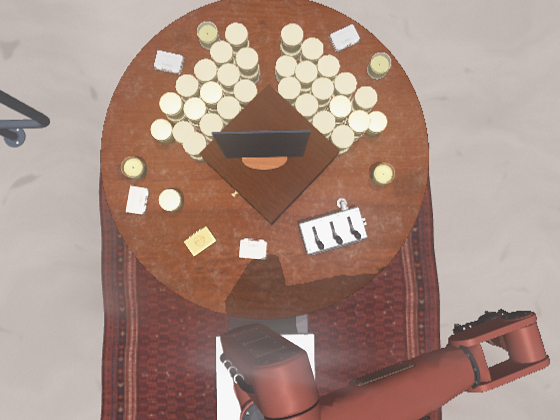

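The top view shows the box at about (333,230), with its levers leaning towards the robot. I'll enlarge it.

Run:
```python
import cv2,numpy as np
a=cv2.imread("pics/top0.png")[190:270,280:390];b=cv2.imread("pics/scene0.png")[155:240,270:350]
cv2.imwrite("pics/topc.png",cv2.resize(a,None,fx=7,fy=7,interpolation=cv2.INTER_CUBIC))
cv2.imwrite("pics/scenec.png",cv2.resize(b,None,fx=7,fy=7,interpolation=cv2.INTER_CUBIC))
```

```text
(no output)
```

View pics/topc.png

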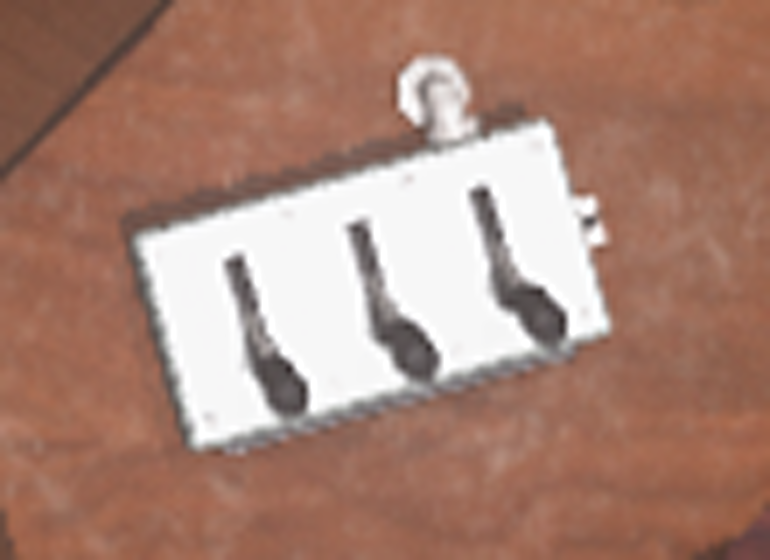

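View pics/scenec.png

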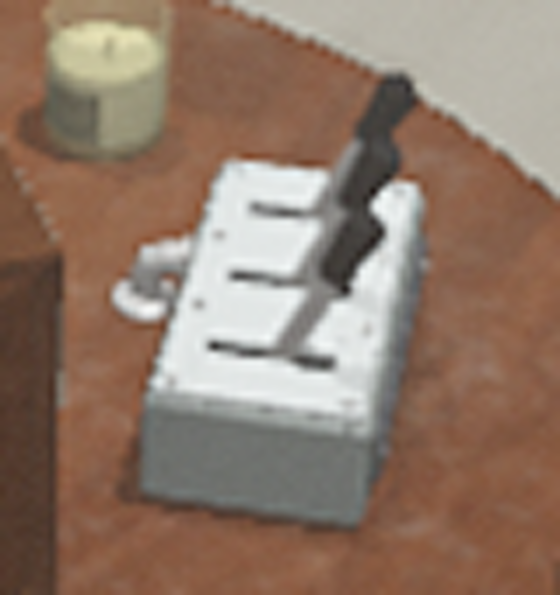

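In the enlarged top view, the top-face corners are near crop pixels (138,238), (548,122), (608,335) and (192,448). I'll fit them with a mask.

```bash
cat > h.py <<'E'
import numpy as np,cv2
from cell import robot,cams
from scipy.spatial.transform import Rotation as Ro
def ray(name,u,v,z):
    m=cams.camera_model(name);R=np.array(m["R"]);t=np.array(m["t"])
    d=R.T@np.array([(u-m["cx"])/m["fx"],(v-m["cy"])/m["fy"],1]);c=-R.T@t
    return c+d*(z-c[2])/d[2]
def proj(name,X):
    m=cams.camera_model(name);p=np.array(m["R"])@X+m["t"];return p[0]/p[2]*m["fx"]+m["cx"],p[1]/p[2]*m["fy"]+m["cy"]
E
python3 - <<'E'
from h import *
a=cv2.imread("pics/top0.png");m=(a.min(2)>175).astype(np.uint8)
m[:195]=0;m[262:]=0;m[:,:290]=0;m[:,372:]=0
m=cv2.morphologyEx(m,cv2.MORPH_OPEN,np.ones((9,9)))if 0 else m
n,l,s,c=cv2.connectedComponentsWithStats(m);k=1+s[1:,4].argmax()
cs,_=cv2.findContours((l==k).astype(np.uint8),0,2)
h=cv2.convexHull(max(cs,key=cv2.contourArea))[:,0]
print(h.tolist(),s[k])
for q in [(138,238),(548,122),(608,335),(192,448)]:
    print(q,ray("top",280+(q[0]-3)/7,190+(q[1]-3)/7,.066).round(4))
P=np.array([ray("top",280+(x-3)/7,190+(y-3)/7,.066)[:2] for x,y in [(138,238),(548,122),(608,335),(192,448)]])
print(cv2.minAreaRect(P.astype(np.float32)*1000))
c=P.mean(0);yl=(P[0]-P[1]+P[3]-P[2]);yl/=np.linalg.norm(yl);xb=np.array([yl[1],-yl[0]])
print("center",c,"y",yl,"x",xb,np.degrees(np.arctan2(xb[1],xb[0])))
for n,y in(("L",.058),("M",0),("R",-.058)):
    X=np.r_[c-.032*xb+y*yl,.131];print(n,X.round(4),np.array(proj("top",X)),proj("scene",X))
E
```

```text
[[343, 198], [357, 207], [358, 208], [364, 218], [365, 222], [366, 235], [366, 237], [327, 248], [312, 252], [308, 253], [307, 252], [306, 249], [300, 226], [300, 224], [301, 223], [340, 198]] [ 300  198   67   56 1695]
(138, 238) [ 0.5055 -0.1188  0.066 ]
(548, 122) [ 0.5541 -0.3069  0.066 ]
(608, 335) [ 0.4567 -0.3309  0.066 ]
(192, 448) [ 0.4101 -0.1408  0.066 ]
((482.008544921875, -223.87625122070312), (100.2761459350586, 195.6695556640625), 13.820329666137695)
center [ 0.4815989  -0.22435281] y [-0.24397197  0.96978228] x [0.96978228 0.24397197] 14.121088611479932
L [ 0.4364 -0.1759  0.131 ] [319.65054247 245.03891936] (np.float64(320.72095426695984), np.float64(190.03110300197943))
M [ 0.4506 -0.2322  0.131 ] [337.98949675 239.94052577] (np.float64(323.344817490062), np.float64(179.98258622861147))
R [ 0.4647 -0.2884  0.131 ] [356.28295529 234.8547804 ] (np.float64(325.80354728824284), np.float64(170.56647512927213))
```

The predicted grip pixels match the picture in both views: the left grip is at about (320,245) in the top view and (320,190.5) in the scene view. The box centre is (0.4816, -0.2244) and its yaw is 14.1°. Next I'll work out the approach in the tool frame.

```bash
cat >> h.py <<'E'
C=np.array([.4816,-.2244]);A=np.radians(14.1);XB=np.array([np.cos(A),np.sin(A)]);YB=np.array([-XB[1],XB[0]])
def st():
    s=robot.get_state();p=np.array(s["tool_pos"]);d=p[:2]-C;f=np.array(s["force"])
    q=s["tool_rot"];R=Ro.from_quat(np.r_[q[1:],q[0]])
    print("t",s["time_s"],"box xyz mm",(1e3*np.array([d@XB,d@YB,p[2]])).round(1),"F box",np.round([f[:2]@XB,f[:2]@YB,f[2]],1),"gap",round(float(s["finger_gap"]),2))
    return s,p,R
def rel(bx,by,z):
    s,p,R=st();T=np.r_[C+bx*XB+by*YB,z]
    Rt=Ro.from_matrix(np.array([np.r_[XB,0],np.r_[-YB,0],[0,0,-1.]]).T)
    print("shift",(R.inv().apply(T-p)/.5).round(4),"turn",((R.inv()*Rt).as_rotvec()/np.pi).round(4))
E
python3 -c "
from h import *
rel(-.085,-.058,.2);rel(-.085,-.058,.118)"
```

```text
t 0.1 box xyz mm [-343.3 -285.4  207.6] F box [ 0.2 -0.1 -0. ] gap 1.0
shift [ 0.5638 -0.395   0.0162] turn [-0.0007 -0.      0.0352]
t 0.1 box xyz mm [-343.3 -285.4  207.6] F box [ 0.2 -0.1 -0. ] gap 1.0
shift [ 0.5637 -0.3946  0.1802] turn [-0.0007 -0.      0.0352]
```

```bash
python3 -m pendant '[[[0.15,-0.1,0.016],[0,0,0.02],255],[[0.3,-0.2,0.016],[0,0,0.035],255],[[0.45,-0.3,0.016],[0,0,0.035],255],[[0.55,-0.39,0.016],[0,0,0.035],255],[[0.564,-0.395,0.016],[0,0,0.035],255],[[0.564,-0.395,0.1],[0,0,0.035],255],[[0.564,-0.395,0.18],[0,0,0.035],255],[[0.564,-0.395,0.18],[0,0,0.035],255],[[0.564,-0.395,0.18],[0,0,0.035],255],[[0.564,-0.395,0.18],[0,0,0.035],255]]'; python3 -c "
from h import *
rel(-.065,-.058,.118)
cv2.imwrite('pics/w1.png',cams.camera('wrist')[:,:,::-1])"
```

```text
time_s: 1.35
tool_pos: [0.4144, -0.3029, 0.1204]
tool_rot: [0.001, 0.992, 0.123, 0.001]
force: [1.4, 0.2, 0.2]
finger_gap: 0.003
t 1.35 box xyz mm [-84.3 -59.8 120.4] F box [ 1.4 -0.2  0.2] gap 0.0
shift [ 0.0385 -0.0036  0.0048] turn [ 0.0004 -0.0007 -0.0001]
```

View pics/w1.png

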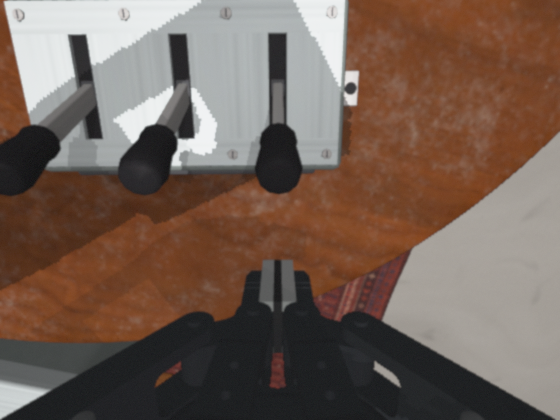

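The right grip (278,160) lines up with the fingertips (278,265). I'll approach gently and feel the right lever.

```bash
python3 -m pendant '[[[0.02,-0.001,0.003],[0,0,0],255],[[0.04,-0.001,0.003],[0,0,0],255],[[0.045,-0.001,0.003],[0,0,0],255],[[0.05,-0.001,0.003],[0,0,0],255],[[0.05,-0.001,0.003],[0,0,0],255]]'; python3 -c "
from h import *
st()"; python3 -m pendant '[[[0.004,0,0],[0,0,0],255],[[0.008,0,0],[0,0,0],255],[[0.008,0,0],[0,0,0],255]]'; python3 -c "
from h import *
st()"
```

```text
time_s: 2.02
tool_pos: [0.4385, -0.296, 0.1186]
tool_rot: [0.0, 0.992, 0.123, 0.001]
force: [-1.0, 0.0, 0.4]
finger_gap: -0.002
t 2.025 box xyz mm [-59.3 -59.  118.6] F box [-0.9  0.2  0.4] gap -0.0
time_s: 2.4
tool_pos: [0.4425, -0.2951, 0.1186]
tool_rot: [0.0, 0.992, 0.123, 0.001]
force: [0.2, 1.0, -0.7]
finger_gap: -0.0
t 2.4 box xyz mm [-55.2 -59.  118.6] F box [ 0.5  0.9 -0.7] gap -0.0
```

```bash
for i in 1; do python3 -m pendant '[[[0.004,0,0],[0,0,0],255],[[0.008,0,0],[0,0,0],255],[[0.008,0,0],[0,0,0],255]]'; python3 -c "
from h import *
st()"; python3 -m pendant '[[[0.004,0,0],[0,0,0],255],[[0.006,0,0],[0,0,0],255],[[0.006,0,0],[0,0,0],255]]'; python3 -c "
from h import *
st()";  done
```

```text
time_s: 2.78
tool_pos: [0.4458, -0.2945, 0.1191]
tool_rot: [0.001, 0.992, 0.123, 0.0]
force: [-3.5, 0.2, 4.4]
finger_gap: -0.002
t 2.775 box xyz mm [-51.8 -59.2 119.1] F box [-3.4  1.   4.4] gap -0.0
time_s: 3.15
tool_pos: [0.4474, -0.2942, 0.1198]
tool_rot: [0.001, 0.992, 0.123, -0.001]
force: [-7.0, -0.8, 6.7]
finger_gap: -0.006
t 3.15 box xyz mm [-50.2 -59.4 119.8] F box [-7.   1.   6.7] gap -0.01
```

The upward force is friction from the arc the lever follows. I'll move up along that arc as I push.

```bash
python3 -m pendant '[[[0.001,0,-0.005],[0,0,0],255],[[0.001,0,-0.005],[0,0,0],255]]'; python3 -c "
from h import *
st()"; python3 -m pendant '[[[0.004,0,-0.001],[0,0,0],255],[[0.006,0,-0.002],[0,0,0],255],[[0.006,0,-0.002],[0,0,0],255]]'; python3 -c "
from h import *
st()"
```

```text
time_s: 3.4
tool_pos: [0.4483, -0.2942, 0.1225]
tool_rot: [0.001, 0.992, 0.123, -0.001]
force: [-1.5, -1.2, 2.7]
finger_gap: 0.005
t 3.4 box xyz mm [-49.3 -59.6 122.5] F box [-1.8 -0.8  2.7] gap 0.0
time_s: 3.78
tool_pos: [0.4507, -0.2936, 0.1234]
tool_rot: [0.001, 0.992, 0.123, -0.002]
force: [-4.7, -1.0, 4.4]
finger_gap: -0.001
t 3.775 box xyz mm [-46.8 -59.6 123.4] F box [-4.8  0.2  4.4] gap -0.0
```

```bash
python3 -m pendant '[[[0.004,0,-0.003],[0,0,0],255],[[0.006,0,-0.004],[0,0,0],255],[[0.006,0,-0.004],[0,0,0],255]]'; python3 -c "
from h import *
st()"
```

```text
time_s: 4.15
tool_pos: [0.4548, -0.2928, 0.1259]
tool_rot: [0.001, 0.992, 0.123, -0.0]
force: [-1.3, 0.5, 2.0]
finger_gap: 0.004
t 4.15 box xyz mm [-42.6 -59.8 125.9] F box [-1.1  0.8  2. ] gap 0.0
```

```bash
python3 -m pendant '[[[0.004,0,-0.003],[0,0,0],255],[[0.006,0,-0.004],[0,0,0],255],[[0.006,0,-0.004],[0,0,0],255]]'; python3 -c "
from h import *
st()"
```

```text
time_s: 4.53
tool_pos: [0.4581, -0.2919, 0.1278]
tool_rot: [0.001, 0.992, 0.123, -0.0]
force: [0.1, -0.3, -0.1]
finger_gap: 0.0
t 4.525 box xyz mm [-39.2 -59.7 127.8] F box [ 0.  -0.3 -0.1] gap 0.0
```

```bash
python3 -c "
from h import *
cv2.imwrite('pics/w2.png',cams.camera('wrist')[:,:,::-1]);st()"
```

```text
t 4.575 box xyz mm [-39.4 -59.7 127.7] F box [ 0.2 -0.3  0.2] gap -0.0
```

View pics/w2.png

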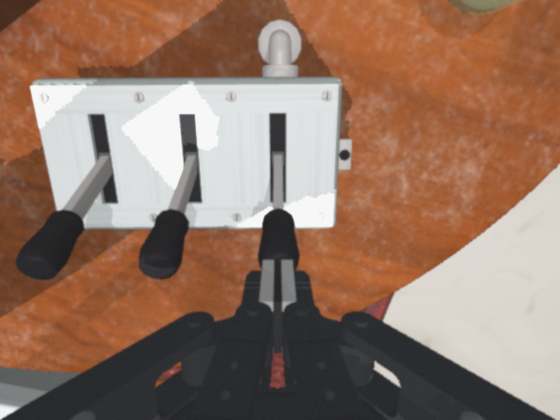

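I'll compare the grip–blade junction row with what each lever angle would predict.

Run:
```python
from h import *
s,p,R=st();m=cams.camera_model("wrist");T=np.array(m["T_tool_cam"])
def pw(X):
    c=T[:3,:3].T@(R.inv().apply(X-p)-T[:3,3]);return np.round([c[0]/c[2]*m["fx"]+m["cx"],c[1]/c[2]*m["fy"]+m["cy"]],1)
for y in(.058,0,-.058):
  for a in(-.4,-.3,-.2,-.1,0):
    print(y,a,[pw(np.r_[C+XB*r*np.sin(a)+YB*y,.055+r*np.cos(a)]) for r in(.063,.101)])
```

```text
t 4.575 box xyz mm [-39.4 -59.7 127.7] F box [ 0.2 -0.3  0.2] gap -0.0
0.058 -0.4 [array([ 67.3, 220.9]), array([ 30. , 275.3])]
0.058 -0.3 [array([ 63., 212.]), array([ 20.2, 260.4])]
0.058 -0.2 [array([ 59.1, 202.1]), array([ 11. , 242.7])]
0.058 -0.1 [array([ 55.7, 191.3]), array([  2.8, 222.4])]
0.058 0 [array([ 53. , 179.7]), array([ -4.1, 200. ])]
0 -0.4 [array([171.6, 221.1]), array([152.9, 275.5])]
0 -0.3 [array([169.5, 212.2]), array([148. , 260.5])]
0 -0.2 [array([167.5, 202.3]), array([143.4, 242.9])]
0 -0.1 [array([165.8, 191.4]), array([139.3, 222.6])]
0 0 [array([164.5, 179.9]), array([135.9, 200.2])]
-0.058 -0.4 [array([275.8, 221.2]), array([275.6, 275.6])]
-0.058 -0.3 [array([275.8, 212.3]), array([275.6, 260.7])]
-0.058 -0.2 [array([275.8, 202.4]), array([275.6, 243. ])]
-0.058 -0.1 [array([275.8, 191.6]), array([275.6, 222.8])]
-0.058 0 [array([275.8, 180.1]), array([275.6, 200.4])]
```

Run:
```python
from h import *
m=cams.camera_model("wrist");T=np.array(m["T_tool_cam"])
for w in(-.011,0,.005,.011):
  for z in(0,-.019,-.04):
    c=T[:3,:3].T@(np.array([w,0,z])-T[:3,3]);print(w,z,(c[0]/c[2]*m["fx"]+m["cx"]).round(),(c[1]/c[2]*m["fy"]+m["cy"]).round())
a=cv2.imread("pics/w2.png")[190:310,220:330];cv2.imwrite("pics/w2c.png",cv2.resize(a,None,fx=5,fy=5,interpolation=cv2.INTER_CUBIC))
```

```text
-0.011 0 279.0 276.0
-0.011 -0.019 279.0 295.0
-0.011 -0.04 279.0 321.0
0 0 279.0 257.0
0 -0.019 279.0 274.0
0 -0.04 279.0 299.0
0.005 0 279.0 248.0
0.005 -0.019 279.0 265.0
0.005 -0.04 279.0 288.0
0.011 0 279.0 238.0
0.011 -0.019 279.0 253.0
0.011 -0.04 279.0 275.0
```

View pics/w2c.png

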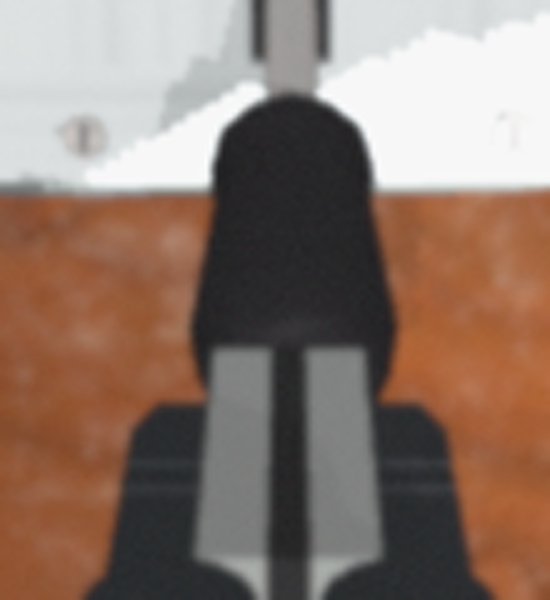

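The finger seems to sit over the end of the grip. A side view from the scene camera will settle it.

Run:
```python
from h import *
a=cams.camera("scene")[:,:,::-1];b=cams.camera("top")[:,:,::-1]
cv2.imwrite("pics/s3.png",cv2.resize(a[120:240,260:380],None,fx=5,fy=5,interpolation=cv2.INTER_CUBIC))
s,p,R=st();print(p,proj("scene",p),proj("top",p), (np.array(proj("scene",p))-[260,120])*5)
```

```text
t 4.675 box xyz mm [-39.6 -59.7 127.7] F box [ 0.2 -0.3 -0.3] gap -0.0
[ 0.45772151 -0.29190856  0.12770893] (np.float64(328.0907990787988), np.float64(171.45776977029954)) (np.float64(357.33258410354676), np.float64(237.1428366036839)) [340.45399539 257.28884885]
```

View pics/s3.png

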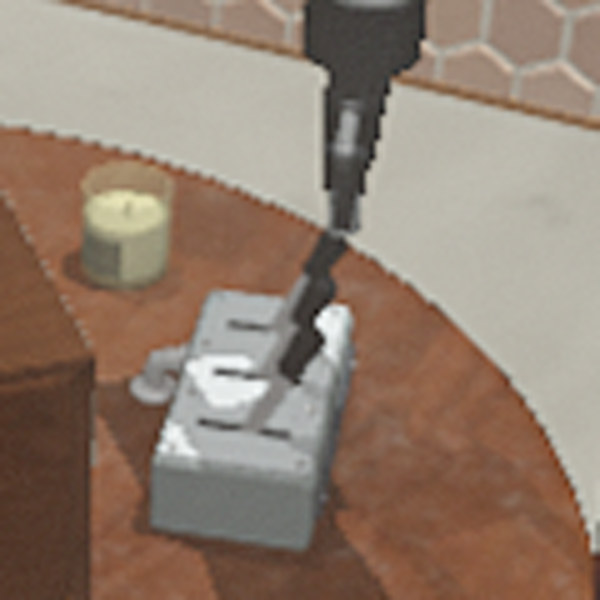

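The fingertip is at crop (343,232), but the reported TCP projects to (340,257). So the physical tip is about 20 mm higher than the TCP, and it slid over the grip cap. I'll back off and go about 25 mm lower.

```bash
python3 -m pendant '[[[-0.03,0.0,-0.004],[0,0,0],255],[[-0.07,-0.003,-0.002],[0,0,0],255],[[-0.07,-0.003,0.06],[0,0,0],255],[[-0.07,-0.003,0.062],[0,0,0],255],[[-0.07,-0.003,0.062],[0,0,0],255]]'; python3 -c "
from h import *
rel(-.063,-.058,.097)"
```

```text
time_s: 5.3
tool_pos: [0.4229, -0.2993, 0.0972]
tool_rot: [0.001, 0.992, 0.123, -0.0]
force: [0.4, -0.1, 0.2]
finger_gap: -0.003
t 5.3 box xyz mm [-75.2 -58.4  97.2] F box [ 0.3 -0.2  0.2] gap -0.0
shift [ 0.0243 -0.0008  0.0003] turn [0.0006 0.0004 0.0001]
```

```bash
python3 -m pendant '[[[0.014,0,0],[0,0,0],255],[[0.024,0,0],[0,0,0],255],[[0.028,0,0],[0,0,0],255],[[0.032,0,0],[0,0,0],255],[[0.032,0,0],[0,0,0],255]]'; python3 -c "
from h import *
st()"; python3 -m pendant '[[[0.004,0,-0.001],[0,0,0],255],[[0.006,0,-0.002],[0,0,0],255],[[0.006,0,-0.002],[0,0,0],255]]'; python3 -c "
from h import *
st()"
```

```text
time_s: 5.92
tool_pos: [0.4385, -0.2953, 0.097]
tool_rot: [0.001, 0.992, 0.123, -0.001]
force: [-0.4, -0.5, 0.7]
finger_gap: 0.0
t 5.925 box xyz mm [-59.  -58.3  97. ] F box [-0.5 -0.3  0.7] gap 0.0
time_s: 6.3
tool_pos: [0.4416, -0.2946, 0.0982]
tool_rot: [0.001, 0.992, 0.123, -0.0]
force: [0.5, 0.3, 0.3]
finger_gap: 0.002
t 6.3 box xyz mm [-55.9 -58.4  98.2] F box [0.5 0.1 0.3] gap 0.0
```

```bash
python3 -m pendant '[[[0.004,0,-0.001],[0,0,0],255],[[0.008,0,-0.003],[0,0,0],255],[[0.008,0,-0.003],[0,0,0],255]]'; python3 -c "
from h import *
st()"; python3 -m pendant '[[[0.004,0,-0.001],[0,0,0],255],[[0.006,0,-0.002],[0,0,0],255],[[0.006,0,-0.002],[0,0,0],255]]'; python3 -c "
from h import *
st()"
```

```text
time_s: 6.68
tool_pos: [0.4446, -0.2937, 0.0993]
tool_rot: [0.001, 0.992, 0.123, -0.001]
force: [-3.8, -1.6, -1.0]
finger_gap: -0.002
t 6.675 box xyz mm [-52.8 -58.2  99.3] F box [-4.  -0.6 -1. ] gap -0.0
time_s: 7.05
tool_pos: [0.4475, -0.2931, 0.1006]
tool_rot: [0.001, 0.992, 0.123, -0.002]
force: [-3.9, -1.6, 3.0]
finger_gap: -0.001
t 7.05 box xyz mm [-49.8 -58.3 100.6] F box [-4.1 -0.6  3. ] gap -0.0
```

```bash
python3 -m pendant '[[[0.004,0,-0.002],[0,0,0],255],[[0.006,0,-0.003],[0,0,0],255],[[0.006,0,-0.003],[0,0,0],255]]'; python3 -c "
from h import *
st()"; python3 -m pendant '[[[0.003,0,-0.001],[0,0,0],255],[[0.005,0,-0.002],[0,0,0],255],[[0.005,0,-0.002],[0,0,0],255]]'; python3 -c "
from h import *
st()"
```

```text
time_s: 7.42
tool_pos: [0.45, -0.2923, 0.1019]
tool_rot: [0.001, 0.992, 0.123, -0.002]
force: [-4.7, -1.0, 1.6]
finger_gap: -0.003
t 7.425 box xyz mm [-47.2 -58.2 101.9] F box [-4.8  0.2  1.6] gap -0.0
time_s: 7.8
tool_pos: [0.4508, -0.292, 0.1024]
tool_rot: [0.001, 0.992, 0.124, -0.004]
force: [-6.9, -3.4, 1.5]
finger_gap: -0.0
t 7.8 box xyz mm [-46.3 -58.1 102.4] F box [-7.5 -1.7  1.5] gap -0.0
```

```bash
python3 -m pendant '[[[0.003,0,-0.001],[0,0,0],255],[[0.005,0,-0.002],[0,0,0],255],[[0.005,0,-0.002],[0,0,0],255]]'; python3 -c "
from h import *
st()"
```

```text
time_s: 8.18
tool_pos: [0.451, -0.2919, 0.1026]
tool_rot: [0.001, 0.992, 0.124, -0.006]
force: [-9.3, -4.1, 1.1]
finger_gap: 0.0
t 8.175 box xyz mm [-46.1 -58.  102.6] F box [-10.   -1.7   1.1] gap 0.0
```

The right lever has gone hard at about 8 mm, so it's blocked. I'll back off and go to the middle one.

```bash
python3 -m pendant '[[[-0.015,0,0.005],[0,0,0],255],[[-0.04,-0.02,0.01],[0,0,0],255],[[-0.04,-0.116,0.01],[0,0,0],255],[[-0.035,-0.116,0.01],[0,0,0],255],[[-0.028,-0.116,0.01],[0,0,0],255],[[-0.028,-0.116,0.01],[0,0,0],255]]'; python3 -c "
from h import *
rel(-.051,0,.1)"
```

```text
time_s: 8.93
tool_pos: [0.4247, -0.2402, 0.0985]
tool_rot: [0.002, 0.992, 0.124, -0.005]
force: [0.4, -0.7, -0.4]
finger_gap: 0.001
t 8.925 box xyz mm [-59.   -1.5  98.5] F box [ 0.3 -0.7 -0.4] gap 0.0
shift [ 0.016  -0.0029 -0.0031] turn [0.0006 0.0035 0.0008]
```

```bash
python3 -m pendant '[[[0.006,-0.001,-0.001],[0,0.003,0],255],[[0.012,-0.002,-0.003],[0,0.003,0],255],[[0.016,-0.003,-0.003],[0,0.003,0],255],[[0.016,-0.003,-0.003],[0,0.003,0],255]]'; python3 -c "
from h import *
st()"; python3 -m pendant '[[[0.004,0,-0.002],[0,0,0],255],[[0.008,0,-0.003],[0,0,0],255],[[0.008,0,-0.003],[0,0,0],255]]'; python3 -c "
from h import *
st()"
```

```text
time_s: 9.43
tool_pos: [0.4314, -0.2373, 0.0999]
tool_rot: [0.001, 0.992, 0.124, -0.002]
force: [-5.0, -1.9, 1.7]
finger_gap: -0.002
t 9.425 box xyz mm [-51.8  -0.3  99.9] F box [-5.3 -0.6  1.7] gap -0.0
time_s: 9.8
tool_pos: [0.4354, -0.2362, 0.1015]
tool_rot: [0.001, 0.992, 0.124, -0.002]
force: [-3.8, -1.2, 1.5]
finger_gap: -0.001
t 9.8 box xyz mm [-47.7  -0.2 101.5] F box [-4.  -0.3  1.5] gap -0.0
```

```bash
python3 -m pendant '[[[0.003,0,-0.001],[0,0,0],255],[[0.005,0,-0.002],[0,0,0],255],[[0.005,0,-0.002],[0,0,0],255]]'; python3 -c "
from h import *
st()"
```

```text
time_s: 10.18
tool_pos: [0.4381, -0.2355, 0.1026]
tool_rot: [0.001, 0.992, 0.124, -0.001]
force: [-3.1, -1.8, 1.7]
finger_gap: 0.002
t 10.175 box xyz mm [-44.9  -0.2 102.6] F box [-3.5 -1.   1.7] gap 0.0
```

Past −46 mm the force is still 3.5 N and falling, so the middle lever looks free. I'll keep going in small steps.

```bash
python3 -m pendant '[[[0.003,0,-0.001],[0,0,0],255],[[0.006,0,-0.002],[0,0,0],255],[[0.006,0,-0.002],[0,0,0],255]]'; python3 -c "
from h import *
st()"
```

```text
time_s: 10.55
tool_pos: [0.4414, -0.2347, 0.1037]
tool_rot: [0.001, 0.992, 0.124, -0.001]
force: [-1.9, -1.1, 1.2]
finger_gap: -0.001
t 10.55 box xyz mm [-41.5  -0.2 103.7] F box [-2.1 -0.7  1.2] gap -0.0
```

```bash
python3 -m pendant '[[[0.004,0,-0.001],[0,0,0],255],[[0.008,0,-0.002],[0,0,0],255],[[0.008,0,-0.002],[0,0,0],255]]'; python3 -c "
from h import *
st()"
```

```text
time_s: 10.92
tool_pos: [0.4458, -0.2336, 0.1047]
tool_rot: [0.001, 0.992, 0.124, -0.001]
force: [-1.2, -0.7, 0.4]
finger_gap: -0.003
t 10.925 box xyz mm [-37.   -0.2 104.7] F box [-1.4 -0.4  0.4] gap -0.0
```

```bash
python3 -m pendant '[[[0.008,0,0],[0,0,0],255],[[0.016,0,0],[0,0,0],255],[[0.024,0,0],[0,0,0],255],[[0.032,0,0],[0,0,0],255],[[0.04,0,0],[0,0,0],255],[[0.048,0,0],[0,0,0],255],[[0.054,0,0],[0,0,0],255],[[0.054,0,0],[0,0,0],255]]'; python3 -c "
from h import *
st()
cv2.imwrite('pics/w4.png',cams.camera('wrist')[:,:,::-1])"
```

```text
time_s: 11.92
tool_pos: [0.4723, -0.2268, 0.1047]
tool_rot: [0.001, 0.992, 0.124, -0.0]
force: [0.6, 0.1, -0.1]
finger_gap: -0.002
t 11.925 box xyz mm [-9.600e+00 -1.000e-01  1.047e+02] F box [ 0.6 -0.  -0.1] gap -0.0
```

View pics/w4.png

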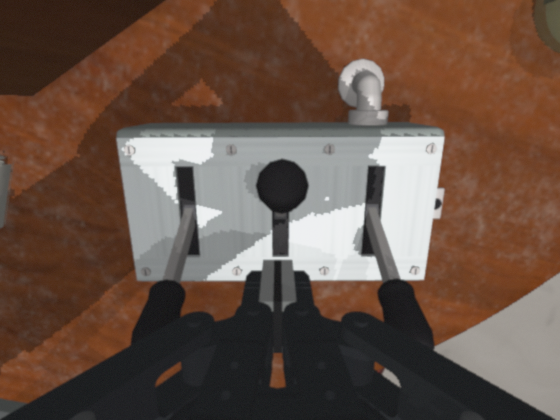

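The middle lever has snapped over; its grip is now at (281,186), behind the slot. I'll retreat and try the left one.

```bash
python3 -m pendant '[[[-0.06,0,0.005],[0,0,0],255],[[-0.12,0,0.01],[0,0,0],255],[[-0.12,-0.08,0.01],[0,0,0],255],[[-0.115,-0.116,0.01],[0,0,0],255],[[-0.1,-0.116,0.01],[0,0,0],255],[[-0.1,-0.116,0.01],[0,0,0],255]]'; python3 -c "
from h import *
rel(-.051,.058,.1)"
```

```text
time_s: 12.72
tool_pos: [0.4111, -0.1838, 0.1003]
tool_rot: [0.002, 0.992, 0.125, 0.0]
force: [-0.4, -0.1, 0.6]
finger_gap: -0.004
t 12.725 box xyz mm [-58.5  56.6 100.3] F box [-0.5  0.   0.6] gap -0.0
shift [ 0.015  -0.0028  0.0007] turn [ 0.0013 -0.0001  0.0014]
```

```bash
python3 -m pendant '[[[0.006,-0.001,0],[0,0,0],255],[[0.011,-0.002,0],[0,0,0],255],[[0.015,-0.002,0],[0,0,0],255],[[0.015,-0.002,0],[0,0,0],255]]'; python3 -c "
from h import *
st()"; python3 -m pendant '[[[0.004,0,-0.002],[0,0,0],255],[[0.008,0,-0.003],[0,0,0],255],[[0.008,0,-0.003],[0,0,0],255]]'; python3 -c "
from h import *
st()"
```

```text
time_s: 13.22
tool_pos: [0.4172, -0.1814, 0.1]
tool_rot: [0.002, 0.992, 0.125, -0.001]
force: [-4.8, -2.0, 1.6]
finger_gap: 0.001
t 13.225 box xyz mm [-52.   57.4 100. ] F box [-5.1 -0.8  1.6] gap 0.0
time_s: 13.6
tool_pos: [0.4209, -0.1805, 0.1015]
tool_rot: [0.002, 0.992, 0.125, -0.001]
force: [-4.5, -1.4, 2.3]
finger_gap: 0.005
t 13.6 box xyz mm [-48.2  57.4 101.5] F box [-4.7 -0.2  2.3] gap 0.0
```

```bash
python3 -m pendant '[[[0.003,0,-0.001],[0,0,0],255],[[0.005,0,-0.002],[0,0,0],255],[[0.005,0,-0.002],[0,0,0],255]]'; python3 -c "
from h import *
st()"
```

```text
time_s: 13.98
tool_pos: [0.4218, -0.1802, 0.102]
tool_rot: [0.002, 0.992, 0.126, -0.003]
force: [-8.2, -3.5, 1.7]
finger_gap: 0.003
t 13.975 box xyz mm [-47.2  57.5 102. ] F box [-8.8 -1.4  1.7] gap 0.0
```

The left lever has gone hard (8.8 N, with only 1 mm of a 2.5 mm step made), so it's blocked. Next is the right one.

```bash
python3 -m pendant '[[[-0.02,0,0.002],[0,0,0],255],[[-0.05,0.02,0.004],[0,0,0],255],[[-0.05,0.12,0.004],[0,0,0],255],[[-0.05,0.231,0.004],[0,0,0],255],[[-0.035,0.231,0.004],[0,0,0],255],[[-0.024,0.231,0.004],[0,0,0],255],[[-0.024,0.231,0.004],[0,0,0],255]]'; python3 -c "
from h import *
rel(-.051,-.058,.1)"
```

```text
time_s: 14.85
tool_pos: [0.4391, -0.2936, 0.1002]
tool_rot: [0.002, 0.992, 0.126, -0.003]
force: [0.3, 0.0, -0.2]
finger_gap: -0.002
t 14.85 box xyz mm [-58.  -56.7 100.2] F box [ 0.3 -0.  -0.2] gap -0.0
shift [0.014  0.0026 0.0003] turn [0.0009 0.0021 0.0023]
```

```bash
python3 -m pendant '[[[0.006,0.001,0],[0,0.002,0.002],255],[[0.011,0.003,0],[0,0.002,0.002],255],[[0.014,0.003,0],[0,0.002,0.002],255],[[0.014,0.003,0],[0,0.002,0.002],255]]'; python3 -c "
from h import *
st()"; python3 -m pendant '[[[0.004,0,-0.002],[0,0,0],255],[[0.008,0,-0.003],[0,0,0],255],[[0.008,0,-0.003],[0,0,0],255]]'; python3 -c "
from h import *
st()"
```

```text
time_s: 15.35
tool_pos: [0.4451, -0.293, 0.0998]
tool_rot: [0.001, 0.992, 0.123, -0.001]
force: [-3.8, 0.4, 1.4]
finger_gap: 0.002
t 15.35 box xyz mm [-52.1 -57.6  99.8] F box [-3.6  1.3  1.4] gap 0.0
time_s: 15.72
tool_pos: [0.4492, -0.2921, 0.1015]
tool_rot: [0.001, 0.992, 0.123, -0.001]
force: [-3.9, -0.1, 3.5]
finger_gap: -0.001
t 15.725 box xyz mm [-47.9 -57.8 101.5] F box [-3.8  0.8  3.5] gap -0.0
```

```bash
python3 -m pendant '[[[0.003,0,-0.001],[0,0,0],255],[[0.005,0,-0.002],[0,0,0],255],[[0.005,0,-0.002],[0,0,0],255]]'; python3 -c "
from h import *
st()"
```

```text
time_s: 16.1
tool_pos: [0.4521, -0.2915, 0.1027]
tool_rot: [0.001, 0.992, 0.123, -0.001]
force: [-3.6, -0.2, 1.0]
finger_gap: 0.004
t 16.1 box xyz mm [-45.  -57.9 102.7] F box [-3.5  0.7  1. ] gap 0.0
```

```bash
python3 -m pendant '[[[0.003,0,-0.001],[0,0,0],255],[[0.005,0,-0.002],[0,0,0],255],[[0.005,0,-0.002],[0,0,0],255]]'; python3 -c "
from h import *
st()"
```

```text
time_s: 16.48
tool_pos: [0.4548, -0.2908, 0.1037]
tool_rot: [0.001, 0.992, 0.123, -0.0]
force: [-2.1, -0.1, 0.9]
finger_gap: -0.002
t 16.475 box xyz mm [-42.2 -57.9 103.7] F box [-2.   0.4  0.9] gap -0.0
```

The right lever is free now. I'll push it over, retreat, and move on to the left.

```bash
python3 -m pendant '[[[0.008,0,-0.002],[0,0,0],255],[[0.016,0,-0.003],[0,0,0],255],[[0.024,0,-0.003],[0,0,0],255],[[0.032,0,-0.003],[0,0,0],255],[[0.04,0,-0.003],[0,0,0],255],[[0.048,0,-0.003],[0,0,0],255],[[0.056,0,-0.003],[0,0,0],255],[[0.064,0,-0.003],[0,0,0],255],[[0.064,0,-0.003],[0,0,0],255]]'; python3 -c "
from h import *
st()
cv2.imwrite('pics/w5.png',cams.camera('wrist')[:,:,::-1])"
```

```text
time_s: 17.6
tool_pos: [0.4863, -0.2828, 0.1052]
tool_rot: [0.001, 0.992, 0.124, -0.0]
force: [1.0, -0.5, 1.0]
finger_gap: -0.005
t 17.6 box xyz mm [ -9.7 -57.8 105.2] F box [ 0.9 -0.7  1. ] gap -0.0
```

View pics/w5.png

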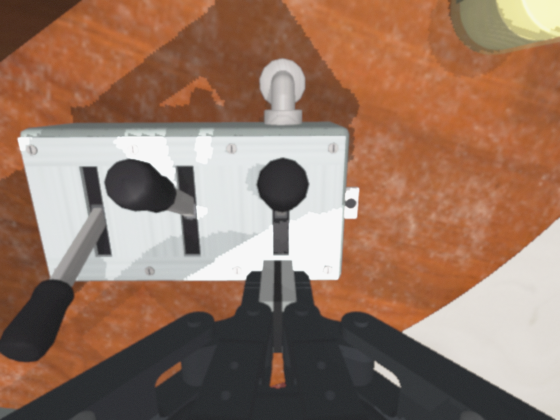

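The right and middle levers are over, with grips at (282,185) and (140,187). Only the left one is still on.

```bash
python3 -m pendant '[[[-0.06,0,0.005],[0,0,0],255],[[-0.12,0,0.01],[0,0,0],255],[[-0.12,-0.12,0.01],[0,0,0],255],[[-0.12,-0.232,0.01],[0,0,0],255],[[-0.098,-0.234,0.01],[0,0,0],255],[[-0.098,-0.234,0.01],[0,0,0],255]]'; python3 -c "
from h import *
rel(-.051,.058,.1)"
```

```text
time_s: 18.4
tool_pos: [0.411, -0.1818, 0.1006]
tool_rot: [0.002, 0.992, 0.124, 0.0]
force: [-0.3, -0.6, 0.7]
finger_gap: -0.005
t 18.4 box xyz mm [-58.1  58.5 100.6] F box [-0.4 -0.5  0.7] gap -0.01
shift [0.0142 0.001  0.0012] turn [ 0.0014 -0.0001  0.001 ]
```

```bash
python3 -m pendant '[[[0.006,0,0],[0,0,0],255],[[0.011,0,0],[0,0,0],255],[[0.014,0,0],[0,0,0],255],[[0.018,0,-0.001],[0,0,0],255],[[0.022,0,-0.003],[0,0,0],255],[[0.022,0,-0.003],[0,0,0],255]]'; python3 -c "
from h import *
st()"; python3 -m pendant '[[[0.003,0,-0.001],[0,0,0],255],[[0.005,0,-0.002],[0,0,0],255],[[0.005,0,-0.002],[0,0,0],255]]'; python3 -c "
from h import *
st()"
```

```text
time_s: 19.15
tool_pos: [0.4216, -0.18, 0.1022]
tool_rot: [0.002, 0.992, 0.124, 0.0]
force: [-4.7, -1.8, 1.2]
finger_gap: 0.003
t 19.15 box xyz mm [-47.3  57.7 102.2] F box [-5.  -0.6  1.2] gap 0.0
time_s: 19.52
tool_pos: [0.4242, -0.1793, 0.1032]
tool_rot: [0.002, 0.992, 0.124, 0.0]
force: [-3.4, -1.9, 1.1]
finger_gap: 0.002
t 19.525 box xyz mm [-44.7  57.7 103.2] F box [-3.7 -1.   1.1] gap 0.0
```

```bash
python3 -m pendant '[[[0.003,0,-0.001],[0,0,0],255],[[0.005,0,-0.002],[0,0,0],255],[[0.005,0,-0.002],[0,0,0],255]]'; python3 -c "
from h import *
st()"
```

```text
time_s: 19.9
tool_pos: [0.427, -0.1785, 0.1043]
tool_rot: [0.002, 0.992, 0.124, 0.0]
force: [-2.5, -1.1, 1.1]
finger_gap: -0.001
t 19.9 box xyz mm [-41.8  57.8 104.3] F box [-2.7 -0.4  1.1] gap -0.0
```

The left lever is free. I'll push it over, then retreat well clear.

```bash
python3 -m pendant '[[[0.008,0,-0.001],[0,0,0],255],[[0.016,0,-0.002],[0,0,0],255],[[0.024,0,-0.002],[0,0,0],255],[[0.032,0,-0.002],[0,0,0],255],[[0.04,0,-0.002],[0,0,0],255],[[0.048,0,-0.002],[0,0,0],255],[[0.056,0,-0.002],[0,0,0],255],[[0.064,0,-0.002],[0,0,0],255],[[0.064,0,-0.002],[0,0,0],255]]'; python3 -c "
from h import *
st()"; python3 -m pendant '[[[-0.06,0,0],[0,0,0],255],[[-0.13,0,0],[0,0,0],255],[[-0.16,0,-0.08],[0,0,0],255],[[-0.16,0,-0.15],[0,0,0],255],[[-0.16,0,-0.15],[0,0,0],255],[[-0.16,0,-0.15],[0,0,0],255]]';python3 -c "
from h import *
st()
cv2.imwrite('pics/w6.png',cams.camera('wrist')[:,:,::-1]);cv2.imwrite('pics/t6.png',cams.camera('top')[:,:,::-1])
cv2.imwrite('pics/s6.png',cams.camera('scene')[:,:,::-1])"
```

```text
time_s: 21.02
tool_pos: [0.4584, -0.1706, 0.1054]
tool_rot: [0.002, 0.992, 0.124, 0.001]
force: [-0.5, 0.0, -0.2]
finger_gap: -0.003
t 21.025 box xyz mm [ -9.4  57.8 105.4] F box [-0.5  0.2 -0.2] gap -0.0
time_s: 21.78
tool_pos: [0.3804, -0.1897, 0.1798]
tool_rot: [0.002, 0.992, 0.124, 0.001]
force: [-0.4, -0.1, 0.8]
finger_gap: 0.003
t 21.775 box xyz mm [-89.7  58.3 179.8] F box [-0.4 -0.   0.8] gap 0.0
```

View pics/w6.png

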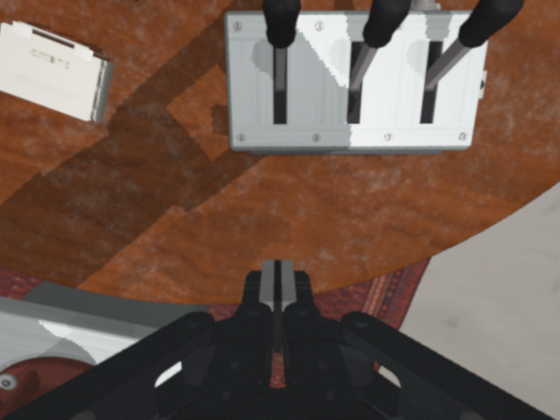

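View pics/s6.png

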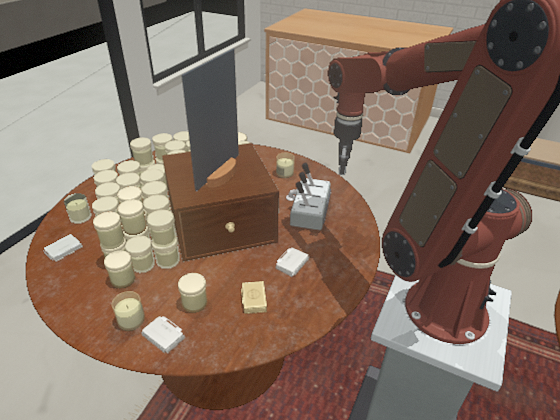

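In the wrist picture all three grips, near (283,20), (385,15) and (495,15), lean to the back. The scene view shows the bystanders at the same pixels as before and the arm clear of everything, so I'll hand in.

```bash
python3 -c "
from h import *
robot.close_job()"
```

```text
the job is handed in; nothing more can be done
```

All three levers are over to the back, pushed in the order the interlock allowed: middle, then right, then left. I handed the job in at about 22 s.

- **Blocked levers:** The right lever (before the middle) and the left lever (before the right) went hard after about 7–8 mm. I let go of each at about 9–10 N, the highest force I read at the end of any step.
- **First try failed:** My first push on the right lever slid over the end of its grip, because the physical fingertips sat about 20 mm higher than the reported TCP. I saw this in the scene camera, went about 25 mm lower, and the rest worked.
- **Last checks:** The final wrist and scene pictures show all three levers leaning back. The visible bystanders look unmoved and the gripper is clear, with force readings under 1 N, which is sensor noise. The exact lever angles were judged only from the pictures.

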